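# Scan the card of the larger archive box

### The arm

A 7-joint arm with a two-finger parallel gripper is mounted at the origin on the work surface; the furniture and walls round the work are solid. World frame = base frame: x ahead of the robot, y to its left, z up, the work surface at z = 0. Lengths are in m, angles in rad, forces in N, time in s.
With the tool pointing down it reaches from about 0.4 to 0.85 m from the base axis. Payload 4.4 kg.
Tool frame: the origin (TCP) lies midway between the tips of the shut fingers; the grasp point (between the pads) lies 19 mm behind it; z points along the fingers, y is the direction in which the jaws open and shut (so a half turn about z gives the same grasp; the last joint's range is limited). The gripper opens to 94 mm and grips with 3 to 60 N. Pads are 16 mm wide; open, the fingers measure 119 mm over their backs; the gripper's body (75 mm by 177 mm) begins 78 mm behind the grasp point.
Start: joints at [-1.24, 0.628, 0.038, 1.517, -0.027, 0.996, -0.02], TCP at [0.251, 0.6, 0.205] pointing down, gripper open.
Joint ranges: [-3.06, 3.06], [-0.37, 2.12], [-1.25, 1.32], [0.18, 2.47], [-1.1, 4.24], [0.23, 1.98], [-2.94, 2.94]. Speed limits (rad/s): [2.57, 2.57, 3.14, 3.14, 3.14, 3.14, 3.14].

### API

Orientations are given as a unit quaternion [w, x, y, z].
In Python, from workcell import telemetry, eyes, env gives the robot as it stands.
- The arm moves only by the tool arm_command, never from a script. Its argument "targets" is a list of rows, each a list of 7 numbers: the shift along the tool's x, y, z in units of 0.2 m (1.0 is 0.2 m), then the turn, a rotation vector about the tool's x, y, z in units of 60 degrees (1.0 is 60 degrees), then the opening, from 0 (shut) to 1 (fully open). In form: [[dx, dy, dz, rx, ry, rz, grip], ...]. A call has 1 to 5 rows; each row shifts and turns the pose as measured when the row begins, along the tool's axes as they then stand; what a row does not reach is not made up. A row lasts 1/8 s, in which the tool goes at most 62.5 mm and 10.7 degrees, less where a joint would pass 70% of its speed; a pose out of reach is approached as far as the arm can. A call with a number of a shift or a turn outside -1 to 1 is refused whole. A call with a gripper value outside its range is refused whole. The fingers move at their own pace and stop on an object; the grip force is fixed at half the most. Time passes only in rows, so rows that do not move let the fingers close. It gives the time, the measured TCP pose, the force and the opening at its end, in the units of the state.
- telemetry.get_state(): the state, without advancing time (a new reading comes with each control period).
- eyes.read_camera(name): name is "side" or "top"; returns a dict with "color" (480x640x3 uint8, red, green, blue), "z_map" (480x640 float32, m along the optical axis (not along the pixel's ray), 0 where there is no reading), "fx", "fy", "cx", "cy" (pixels), "R" (3x3) and "t" (3): a world point X has camera coordinates R X + t. Camera axes: x right, y down, z forward; pixel columns grow to the right and rows downward; lengths in m; the calibration is good to about 2 mm. A picture is of the moment at which its call begins.
- env.close_job(): hands the job in, once; it reports no verdict.
The state is a dict: "clock": time; "joints": joint angles; "joint_velocities": joint speeds; "joint_torque": joint torques, N m; "tool_pos": TCP position; "tcp_rot": TCP orientation; "wrist_force": force on the tool from outside, world axes, zero at the start; "ft_torque": the same for the moment, N m; "width": finger opening in m.
Only numpy, scipy, OpenCV 4.12 (cv2) and the standard library are available. Lean on these libraries where they do the work, as an engineer would, in place of code of your own. Each camera call takes 0.05 s, during which the arm holds its last target.

### The job

Two of the boxes carry a barcode card in a sloped holder on the front: take the hand scanner off its rest, aim its window squarely at the centre of the card on the larger of these two from about 10 cm away, and hold it steady there for about two seconds so that it reads. Then lay the scanner gently back in its rest the way it lay, and let go. Do not read the small box's card, do not touch either box with the scanner, and leave everything else where it stands.

Things in the scene. Friction and masses are not known exactly. Their poses are not given: they have to be found in the camera images.
- scanner: bar-shaped hand scanner, 185 mm long, 0.2 to 0.3 kg: grey handle 38 wide, 34 high (x = -100 to +35 mm), black head 56 wide, 40 high at the window end (x = +35 to +85). Origin on the flat underside below the balance point, where to grip it across the 38 mm; x runs to the window, z up through its top. Starts in the rest. No trigger: it reads any card it is held before.
- window (a point): centre of the scanner's window, on the head's front face, 85 mm ahead of the scanner's origin and 20 mm above its underside; the scanner looks along its +x; axes as the scanner's
- spot (a point): the aim point, in empty space 100 mm ahead of the window along the line of sight; axes as the scanner's. For a good reading it lies at the centre of the card.
- rest: fixed dark rest, base plate 200 x 100 x 8 mm with two saddles. Origin on the table under the scanner's origin; x as the scanner's, z up. The scanner's underside lies 35 mm above the table. Tail saddle at x = -80 mm, 48 mm wide inside (too narrow for the head), head saddle at +62, 66 mm wide; cheeks reach z = 57 mm. From x = -68 to +47 mm the scanner's sides are free for fingers.
- big_box: the larger loose grey archive box, 280 mm wide, 138 mm deep, 160 mm high, 1.5 kg; origin at the centre of its underside, z up; its +y axis points out of the long side that carries the card, roughly to the robot. It stands either left or right of the small box.
- label_big: white barcode card 76 x 50 mm in a sloped grey holder (90 x 62 mm) on the larger box's long side; it leans back 20 degrees from upright, so it looks toward the robot's side and 20 degrees upward. Origin at the centre of the card's face, 105 mm above the table, 15.5 mm off the box's side; x points squarely out of the card, y level along it, z up along it.
- small_box: the smaller loose grey archive box, 113 mm deep, 128 mm wide, 100 mm high, 1 kg; origin at the centre of its underside, z up; its -x axis points out of the side with the card, roughly to the robot
- label_small: the same card and holder on the small box, not to be read; origin at the centre of the card's face, 55 mm above the table; axes as for the larger box's card
- vial: upright corked glass vial, 28 mm across, 73 mm high, origin under its centre; leave alone
- glue: upright white glue bottle, 39 mm across, 107 mm high, origin under its centre; leave alone
- tape: roll of tape lying flat, 104 mm across, 25 mm high, origin under its centre; leave alone
- card_tray: small open grey card tray with bones, 76 x 100 x 22 mm, origin under its centre; leave alone
- tooth: dark fossil tooth, 61 x 93 x 54 mm, origin under its centre; leave alone

How it is judged:
On the way:
1. held scanner looks at the larger box's card, square within 0.2 rad, aim point within 18 mm of its centre across and up, window 55 to 145 mm off, steady for 1.5 s (x of window in the frame of label_big between 0.055 and 0.145 m and x of spot in the frame of label_big below 0.05 m and y of spot in the frame of label_big between -0.018 and 0.018 m and z of spot in the frame of label_big between -0.018 and 0.018 m and angle between the x axis of scanner and the x axis of label_big, either way round below 0.2 rad and contact force between the fingers and scanner above 0.5 N and linear speed of scanner below 0.03 m/s and angular speed of scanner below 0.2 rad/s), for 1.5 s.
At the end, for the whole second after the job is handed in: the scanner lies at rest down on both saddles of its rest, top up and window at the wide saddle's end, within 15 mm lengthways and 8 mm sideways of its place, let go (x of scanner in the frame of rest between -0.015 and 0.015 m and y of scanner in the frame of rest between -0.008 and 0.008 m and z of scanner in the frame of rest between 0.031 and 0.039 m and x of window in the frame of rest above 0.06 m and angle between the z axis of scanner and the z axis of rest, either way round below 0.08 rad and angle between scanner's own z axis and vertical below 0.2 rad and linear speed of scanner below 0.01 m/s); the robot touches nothing.
It fails at once if the small box's card is read: scanner nearly still (under 0.03 m/s), square to it within 0.2 rad, aim point within 18 mm of its centre, window 55 to 145 mm off (x of window in the frame of label_small between 0.055 and 0.145 m and x of spot in the frame of label_small below 0.05 m and y of spot in the frame of label_small between -0.018 and 0.018 m and z of spot in the frame of label_small between -0.018 and 0.018 m and angle between the x axis of scanner and the x axis of label_small, either way round below 0.2 rad and linear speed of scanner below 0.03 m/s).
It fails at once if the scanner presses on a box with more than 1 N (contact force between scanner and big_box above 1 N or contact force between scanner and small_box above 1 N).
It fails at once if the scanner is dropped or pressed into its rest with more than 100 N (contact force between scanner and rest above 100 N).
It fails at once if a box or a bystander is moved more than 20 mm or a standing one is tipped (distance of any of big_box, small_box, vial, glue, tape, card_tray, tooth from where it was at the start of the episode above 0.02 m or angle between any of vial, glue's own z axis and vertical above 0.5 rad).
It also fails if it takes over 58 s, if anything falls off the work surface, if the arm or the gripper's body presses on something with over 40 N, if the wrist force passes 120 N, or if a joint passes its speed limit or range.

## Working session

There is one attempt and no reset: what is moved stays moved. The work goes in short steps, Python scripts to look and compute and a tool call to move; the robot and the scene stay as the last step left them, time stands still between calls to the robot, and variables do not carry over. Pictures are saved under pics/ and viewed, and the job is handed in when it is done.

Besides the shell and the picture viewer there is one more tool, called after "Emit:" as name(argument=value, ...) on one line, values as JSON. arm_command: Moves the arm, as the interface text tells. Its arguments: {"type":"object","properties":{"targets":{"type":"array","items":{"type":"array","items":{"type":"number","minimum":-1,"maximum":1}}}},"required":["targets"]}

```bash
ls; mkdir -p pics; python3 - <<'E'
from workcell import telemetry, eyes, env
import cv2,numpy as np
s=telemetry.get_state(); print({k:np.round(v,3) for k,v in s.items()})
for n in("side","top"):
    c=eyes.read_camera(n); cv2.imwrite(f"pics/{n}0.png",c["color"][:,:,::-1]); np.savez(f"{n}0.npz",**c)
    print(n,c["fx"],c["fy"],c["cx"],c["cy"],c["R"],c["t"],-c["R"].T@c["t"])
E
```

```text
pics
{'clock': np.float64(0.0), 'joints': array([-1.24 ,  0.629,  0.038,  1.518, -0.027,  0.996, -0.02 ]), 'joint_velocities': array([ 0.001,  0.002, -0.   , -0.002, -0.001,  0.002,  0.001]), 'joint_torque': array([-1.0000e-03, -5.4974e+01,  1.1430e+00, -1.8663e+01, -5.2000e-02,
        2.4000e-02,  0.0000e+00]), 'tool_pos': array([0.251, 0.599, 0.205]), 'tcp_rot': array([-0.   ,  0.197,  0.98 , -0.001]), 'wrist_force': array([-0.089, -0.787, -0.389]), 'ft_torque': array([ 0.021,  0.047, -0.072]), 'width': np.float64(0.094)}
side 438.03608037977983 438.03608037977983 319.7861739334141 241.5989850968442 [[-0.99107371 -0.13329937 -0.00204304]
 [-0.08969955  0.67809192 -0.72948292]
 [ 0.09862498 -0.72278809 -0.68399597]] [0.55900887 0.10279478 1.04167727] [0.46050424 0.75772315 0.78863217]
top 575.981400891314 575.981400891314 327.5508341138148 248.37941001598676 [[ 0.01231493 -0.99976558 -0.01780826]
 [-0.98076223 -0.00860713 -0.19501634]
 [ 0.19481735  0.01986728 -0.98063831]] [0.04469417 0.58110252 1.49522301] [0.27807762 0.0199793  1.58039338]
```

View pics/side0.png

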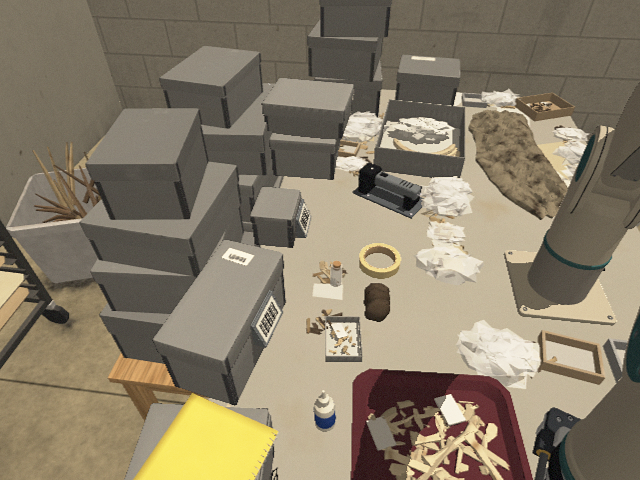

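View pics/top0.png

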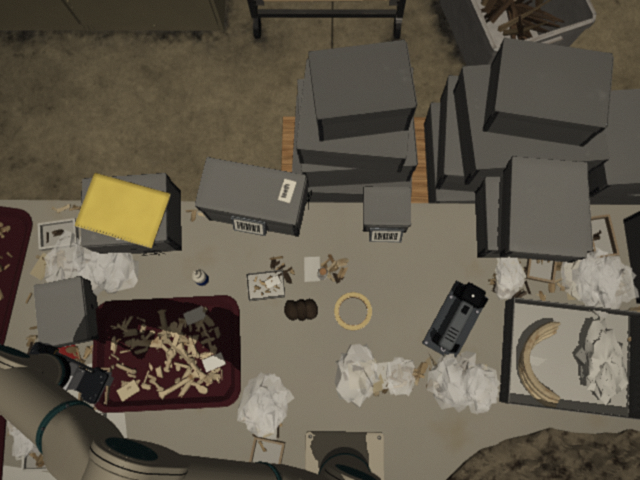

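The top view shows the scanner in its rest at about (458,318), with the head up and right. The big box is at (252,198) with its card at (250,226), and the small box is at (387,210). I'll enlarge these next.

```bash
python3 - <<'E'
import cv2,numpy as np
t=np.load("top0.npz")["color"][:,:,::-1]; s=np.load("side0.npz")["color"][:,:,::-1]
a=cv2.resize(t[270:370,400:520],None,fx=5,fy=5,interpolation=cv2.INTER_CUBIC)
cv2.imwrite("pics/a.png",a)
b=cv2.resize(t[150:250,190:320],None,fx=6,fy=6,interpolation=cv2.INTER_CUBIC); cv2.imwrite("pics/b.png",b)
c=cv2.resize(s[150:230,340:440],None,fx=7,fy=7,interpolation=cv2.INTER_CUBIC); cv2.imwrite("pics/c.png",c)
d=cv2.resize(s[230:410,150:300],None,fx=3.3,fy=3.3,interpolation=cv2.INTER_CUBIC); cv2.imwrite("pics/d.png",d)
E
```

```text
(no output)
```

View pics/a.png

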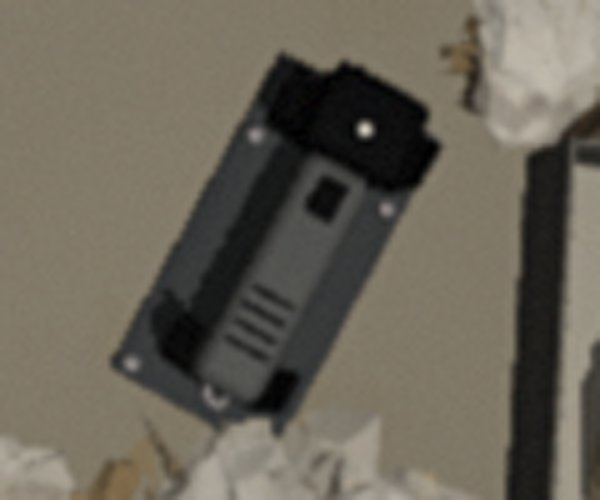

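View pics/b.png

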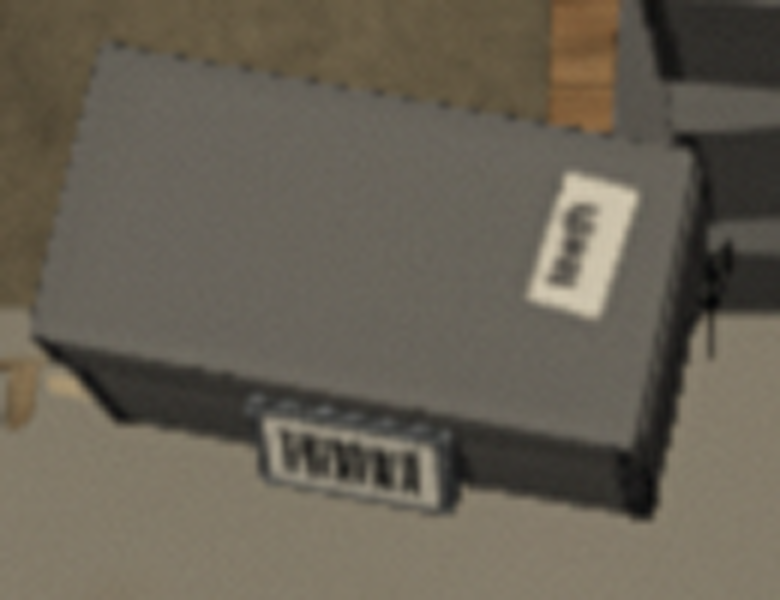

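View pics/c.png

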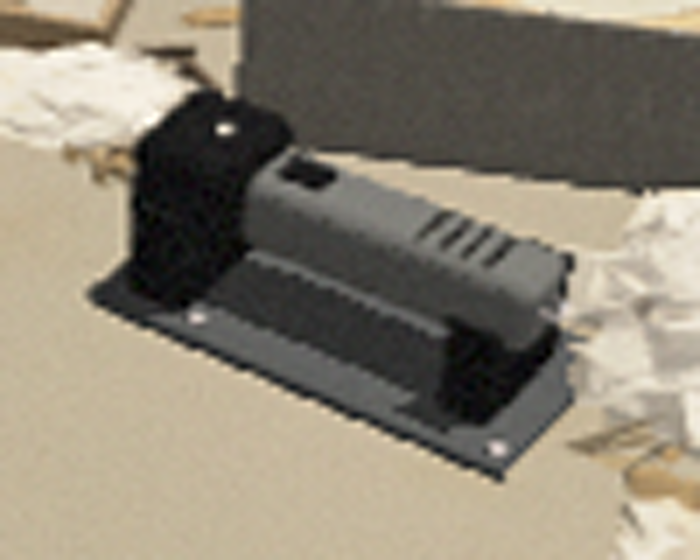

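View pics/d.png

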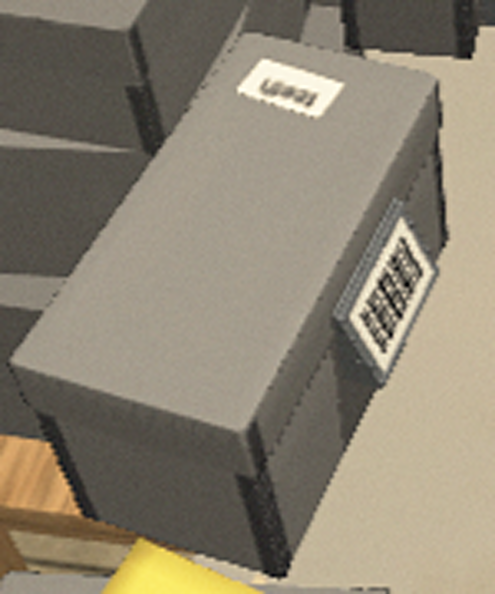

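```bash
cat > h.py <<'E'
import numpy as np,cv2
def load(n): return dict(np.load(n))
def cloud(c):
    h,w=c["z_map"].shape; v,u=np.mgrid[:h,:w]; z=c["z_map"]
    P=np.stack([(u-c["cx"])/c["fx"]*z,(v-c["cy"])/c["fy"]*z,z],-1)
    return (P-c["t"])@c["R"]
def ray(c,uv,zp):
    uv=np.atleast_2d(uv).astype(float)
    d=np.c_[(uv[:,0]-c["cx"])/c["fx"],(uv[:,1]-c["cy"])/c["fy"],np.ones(len(uv))]@c["R"]
    o=-c["R"].T@c["t"]; return o+d*((zp-o[2])/d[:,2])[:,None]
def tri(c1,u1,c2,u2):
    K=lambda c:np.array([[c["fx"],0,c["cx"]],[0,c["fy"],c["cy"]],[0,0,1]])@np.c_[c["R"],c["t"]]
    X=cv2.triangulatePoints(K(c1),K(c2),np.atleast_2d(u1).T.astype(float),np.atleast_2d(u2).T.astype(float)); return (X[:3]/X[3]).T
def pix(c,X):
    p=np.atleast_2d(X)@c["R"].T+c["t"]; return np.c_[p[:,0]/p[:,2]*c["fx"]+c["cx"],p[:,1]/p[:,2]*c["fy"]+c["cy"]]
E
python3 - <<'E'
from h import *
T=load("top0.npz");S=load("side0.npz")
# card blobs
def card(c,box,th):
    x0,y0,x1,y1=box; g=c["color"][y0:y1,x0:x1].min(2); m=(g>th).astype(np.uint8)
    m=cv2.morphologyEx(cv2.copyMakeBorder(m,10,10,10,10,0),cv2.MORPH_CLOSE,np.ones((7,7)))
    k,_=cv2.findContours(m,0,2); k=max(k,key=cv2.contourArea); h=cv2.convexHull(k)
    q=cv2.approxPolyN(h,4)[0] if hasattr(cv2,'approxPolyN') else cv2.boxPoints(cv2.minAreaRect(h))
    M=cv2.moments(h); o=np.array([x0-10,y0-10])
    return np.array([M["m10"]/M["m00"],M["m01"]/M["m00"]])+o,q+o
for nm,tb,sb,z in(("big",(230,217,268,236),(252,290,285,352),.105),("small",(368,228,404,246),(296,200,312,240),.055)):
    for th in (105,120,135):
        ct,qt=card(T,tb,th);cs,qs=card(S,sb,th)
        print(nm,th,ct,cs,tri(T,ct,S,cs)[0],ray(T,ct,z)[0],ray(S,cs,z)[0])
    print(qt.tolist(),qs.tolist())
# scanner cloud
for n,c in(("top",T),("side",S)):
    P=cloud(c).reshape(-1,3); 
    b=ray(T,[[458,318]],.06)[0]; print(b)
    m=(np.hypot(*(P[:,:2]-b[:2]).T)<.13)
    Q=P[m]
    for lo,hi in((.062,.0715),(.0715,.085),(.003,.015)):
        q=Q[(Q[:,2]>lo)&(Q[:,2]<hi)]; print(n,lo,len(q),np.median(q,0),cv2.minAreaRect(q[:,:2].astype(np.float32)))
# big box
for nm,r in(("big",(200,165,300,215)),("small",(367,190,408,222))):
    P=cloud(T)[r[1]:r[3],r[0]:r[2]].reshape(-1,3); print(nm,np.percentile(P[:,2],[5,50,95]))
    zt=.16 if nm=="big" else .1
    q=cloud(T).reshape(-1,3); c0=np.median(P,0); q=q[(abs(q[:,2]-zt)<.012)&(np.hypot(*(q[:,:2]-c0[:2]).T)<(.19 if nm=="big" else .11))]
    print(cv2.minAreaRect(q[:,:2].astype(np.float32)))
for nm,uv,z in(("glue",(199,277),.1),("vial",(331,262),0.07),("tape",(353,311),.025),("tooth",(301,310),.04),("tray",(266,286),.02)): print(nm,ray(T,uv,z)[0])
E
```

```text
big 105 [245.62579821 228.17624521] [268.22986837 320.44725126] [0.62524573 0.26683205 0.10415842] [0.62360983 0.26662847 0.105     ] [0.62752093 0.26702397 0.105     ]
big 120 [236.12056738 223.13475177] [268.34045876 320.34065398] [0.62634786 0.28680157 0.13446043] [0.63708089 0.29236643 0.105     ] [0.62736561 0.26675071 0.105     ]Traceback (most recent call last):
  File "<stdin>", line 13, in <module>
  File "<stdin>", line 7, in card
ValueError: max() iterable argument is empty
```

```bash
cat > m.py <<'E'
from h import *
T=load("top0.npz");S=load("side0.npz")
def card(c,box,th):
    x0,y0,x1,y1=box; g=c["color"][y0:y1,x0:x1].min(2); m=(g>th).astype(np.uint8)
    m=cv2.morphologyEx(cv2.copyMakeBorder(m,10,10,10,10,cv2.BORDER_CONSTANT,value=0),cv2.MORPH_CLOSE,np.ones((7,7)))
    k,_=cv2.findContours(m,0,2); k=max(k,key=cv2.contourArea); h=cv2.convexHull(k)
    q=cv2.boxPoints(cv2.minAreaRect(h))
    M=cv2.moments(h); o=np.array([x0-10,y0-10])
    return np.array([M["m10"]/M["m00"],M["m01"]/M["m00"]])+o,q+o
for nm,tb,sb,z in(("big",(232,218,265,234),(252,290,285,352),.105),("small",(369,229,404,242),(298,203,310,235),.055)):
    for th,ts in ((90,110),(95,120),(100,130),(105,140)):
        ct,qt=card(T,tb,th);cs,qs=card(S,sb,ts)
        print(nm,th,ct,cs,tri(T,ct,S,cs)[0],ray(T,ct,z)[0],ray(S,cs,z)[0])
    print(qt.round(1).tolist(),qs.round(1).tolist())
for n,c in(("top",T),("side",S)):
    P=cloud(c).reshape(-1,3); 
    b=ray(T,[[458,318]],.06)[0]; print(b)
    m=(np.hypot(*(P[:,:2]-b[:2]).T)<.13)
    Q=P[m]
    for lo,hi in((.062,.0715),(.0715,.085),(.003,.015)):
        q=Q[(Q[:,2]>lo)&(Q[:,2]<hi)]; print(n,lo,len(q),np.median(q,0),cv2.minAreaRect(q[:,:2].astype(np.float32)))
for nm,r in(("big",(200,165,300,215)),("small",(367,190,408,222))):
    P=cloud(T)[r[1]:r[3],r[0]:r[2]].reshape(-1,3); print(nm,np.percentile(P[:,2],[5,50,95]))
    zt=.16 if nm=="big" else .1
    q=cloud(T).reshape(-1,3); c0=np.median(P,0); q=q[(abs(q[:,2]-zt)<.012)&(np.hypot(*(q[:,:2]-c0[:2]).T)<(.19 if nm=="big" else .11))]
    print(cv2.minAreaRect(q[:,:2].astype(np.float32)))
for nm,uv,z in(("glue",(199,277),.1),("vial",(331,262),0.07),("tape",(353,311),.025),("tooth",(301,310),.04),("tray",(266,286),.02)): print(nm,ray(T,uv,z)[0])
E
python3 m.py
```

```text
big 90 [246.03869833 226.51627089] [268.22986837 320.44725126] [0.62823687 0.26594389 0.10358304] [0.62811485 0.26571643 0.105     ] [0.62752093 0.26702397 0.105     ]
big 95 [246.25719863 227.21766715] [268.34045876 320.34065398] [0.62712479 0.26541713 0.10297001] [0.62621911 0.26506239 0.105     ] [0.62736561 0.26675071 0.105     ]
big 100 [246.193857   227.33182276] [268.87833435 320.13245775] [0.62636816 0.26540751 0.1039057 ] [0.62590855 0.26521759 0.105     ] [0.62645053 0.26613537 0.105     ]
big 105 [246.60230246 227.19047619] [271.8806515  326.49522606] [0.62712026 0.26690875 0.08787035] [0.62630015 0.26415242 0.105     ] [0.61760942 0.27985991 0.105     ]
[[231.7, 231.7], [233.9, 219.1], [263.5, 224.3], [261.3, 236.9]] [[256.0, 351.0], [256.0, 296.0], [284.0, 296.0], [284.0, 351.0]]
small 90 [387.40740741 236.04248366] [304.18485915 216.9278169 ] [ 0.61869305 -0.11123161  0.04963789] [ 0.61658833 -0.11075266  0.055     ] [ 0.61910897 -0.10532004  0.055     ]
small 95 [387.31567329 236.06401766] [304.21356932 216.91091445] [ 0.61856451 -0.11095672  0.04993782] [ 0.61652656 -
[... 1387 characters left out ...]
18, 0.07972066104412079), 73.27828979492188)
side 0.003 938 [ 0.39169623 -0.27180395  0.00628252] ((0.3885101079940796, -0.28380876779556274), (0.20620276033878326, 0.22878184914588928), 39.9849853515625)
big [-0.0917468   0.15919799  0.16453891]
((0.7552353739738464, 0.2409481257200241), (0.2701488733291626, 0.2281450778245926), 79.6226577758789)
small [0.09319091 0.09849875 0.10390687]
((0.7118718028068542, -0.1063653901219368), (0.1273346096277237, 0.17456401884555817), 89.83776092529297)
glue [0.49320485 0.38405084 0.1       ]
vial [0.54126368 0.04094366 0.07      ]
tape [ 0.41573097 -0.01917927  0.025     ]
tooth [0.41557832 0.12008651 0.04      ]
tray [0.48179555 0.2185042  0.02      ]
```

```bash
python3 - <<'E'
from h import *
T=load("top0.npz");S=load("side0.npz")
A=lambda p:np.array(p)/5+[400,270]-.4
B=lambda p:np.array(p)/6+[190,150]-.4
C=lambda p:np.array(p)/7+[340,150]-.4
D=lambda p:np.array(p)/3.3+[150,230]-.35
def ang(a,b): d=b-a; return np.degrees(np.arctan2(d[1],d[0])),np.linalg.norm(d)
p=ray(T,A([[283,53],[112,360],[440,148]]),.008); print("plate corners",p, ang(p[1][:2],p[0][:2]),ang(p[0][:2],p[2][:2]))
sc=ray(T,A([[256,135],[132,363],[387,209]]),.008); print("screws",sc,ang(sc[1][:2],sc[0][:2]),ang(sc[0][:2],sc[2][:2]))
ss=ray(S,C([[197,317],[498,448]]),.008);print("screws side",ss,ang(ss[1][:2],ss[0][:2]))
print("dot",ray(T,A([365,128]),.075),ray(S,C([226,129]),.075))
# handle edges top: left edge (305,155)->(200,365); right (362,180)->(268,400)
h=ray(T,A([[308,152],[200,366],[364,178],[268,402]]),.069);print("handle",h,ang(h[1][:2],h[0][:2]),ang(h[3][:2],h[2][:2]))
b=ray(T,B([[35,335],[630,448],[105,42],[692,150]]),.16);print("box top",b,[ang(b[i][:2],b[j][:2]) for i,j in((0,1),(2,3),(0,2),(1,3))], b.mean(0))
b=ray(S,D([[438,78],[247,430],[15,362],[243,33]]),.16);print("box side",b,[ang(b[i][:2],b[j][:2]) for i,j in((0,1),(3,2),(0,3),(1,2))], b.mean(0))
ct=B([[265,418],[447,437],[437,510],[268,478]]);cs=D([[400,213],[437,272],[383,378],[340,318]]) # 
print("card side corners",ray(S,D([400,213]),.132),ray(S,D([340,318]),.132),ray(S,D([437,272]),.078),ray(S,D([383,378]),.078))
# plane fit of card face / front from depth
P=cloud(T)[222:233,236:262].reshape(-1,3); print(P.mean(0))
P=cloud(S)[300:342,258:280].reshape(-1,3); P=P[np.abs(P[:,2]-.105)<.03]
c=np.median(P,0); 
for _ in range(5):
    u,s,v=np.linalg.svd(P-P.mean(0)); n=v[2]; r=(P-P.mean(0))@n; P=P[abs(r)<2.5*r.std()]
n*=-np.sign(n[0]); print("plane",P.mean(0),len(P),n,"yaw",np.degrees(np.arctan2(n[1],n[0])),"tilt",np.degrees(np.arcsin(n[2])),r.std())
E
```

```text
plate corners [[ 0.50457933 -0.30213613  0.008     ]
 [ 0.33709927 -0.20534465  0.008     ]
 [ 0.45323045 -0.38566427  0.008     ]] (np.float64(-30.02483673449703), np.float64(0.19343774270791056)) (np.float64(-121.58109758814248), np.float64(0.09804926835598023))
screws [[ 0.45930333 -0.2860609   0.008     ]
 [ 0.33563069 -0.21603712  0.008     ]
 [ 0.41976423 -0.35567556  0.008     ]] (np.float64(-29.51865558297068), np.float64(0.1421205472060784)) (np.float64(-119.5953117056166), np.float64(0.08005961297256763))
screws side [[ 0.4601012  -0.2845713   0.008     ]
 [ 0.33635242 -0.21386924  0.008     ]] (np.float64(-29.74085522303822), np.float64(0.14252206931538455))
dot [[ 0.45583275 -0.32983838  0.075     ]] [[ 0.45518519 -0.32537081  0.075     ]]
handle [[ 0.4436217  -0.30105495  0.069     ]
 [ 0.33227683 -0.24186923  0.069     ]
 [ 0.43031035 -0.32975329  0.069     ]
 [ 0.31437078 -0.27630991  0.069     ]] (np.float64(-27.99302088979586), np.float64(0.12609770227930284)) (np.float64(-24.747759384009363), np.float64(0.127664310827119))
box top [[0.66952183 0.38885343 0.16      ]
[... 519 characters left out ...]
 0.16      ]
 [0.7537599  0.11417768 0.16      ]] [(np.float64(79.93125994255782), np.float64(0.2592483197437609)), (np.float64(80.35951481281353), np.float64(0.2600251963593153)), (np.float64(-10.26419256121867), np.float64(0.1337241496618766)), (np.float64(-9.932460615564084), np.float64(0.1317802151723214))] [0.71018522 0.25399382 0.16      ]
card side corners [[0.62952065 0.22442253 0.132     ]] [[0.64625316 0.30229733 0.132     ]] [[0.61086253 0.22357395 0.078     ]] [[0.62678109 0.30244924 0.078     ]]
[0.62764754 0.2599003  0.10122958]
plane [0.62886023 0.26351165 0.10422923] 700 [-0.92406411  0.16671152  0.34396627] yaw 169.77320673250406 tilt 20.118705957744798 0.0008504319883220212
```

```bash
python3 - <<'E'
from h import *
T=load("top0.npz");S=load("side0.npz")
a=np.radians(-29.6);u=np.array([np.cos(a),np.sin(a)]);v=np.array([-u[1],u[0]]);o=np.array([.40,-.30])
A=lambda p:np.array(p)/5+[400,270]-.4
C=lambda p:np.array(p)/7+[340,150]-.4
for n,c in(("top",T),("side",S)):
    P=cloud(c).reshape(-1,3); d=P[:,:2]-o; x=d@u;y=d@v
    m=(P[:,2]>.055)&(P[:,2]<.085)&(abs(y)<.05)&(abs(x)<.12)
    for lo in np.arange(-.12,.12,.015):
        k=m&(x>=lo)&(x<lo+.015)
        if k.sum()>3: print(n,round(lo,3),k.sum(),"y",np.percentile(y[k],[3,50,97]).round(4),"z",np.percentile(P[k,2],[10,50,90]).round(3),'x',x[k].min().round(4),x[k].max().round(4))
def loc(p): d=np.atleast_2d(p)[:,:2]-o; return np.c_[d@u,d@v].round(4)
print("plate",loc(ray(T,A([[283,53],[112,360],[440,148]]),.008)))
print("screws",loc(ray(T,A([[256,135],[132,363],[387,209]]),.008)),loc(ray(S,C([[197,317],[498,448]]),.008)))
print("dot",loc(ray(T,A([365,128]),.075)),loc(ray(S,C([226,129]),.075)))
E
```

```text
top -0.105 23 y [-0.0118  0.0015  0.0151] z [0.057 0.061 0.068] x -0.0998 -0.0902
top -0.09 103 y [-0.0239  0.0037  0.0339] z [0.057 0.067 0.072] x -0.09 -0.0751
top -0.075 94 y [-0.029   0.0029  0.0308] z [0.059 0.068 0.072] x -0.0749 -0.0601
top -0.06 87 y [-0.015   0.0025  0.0191] z [0.063 0.068 0.074] x -0.0596 -0.0452
top -0.045 85 y [-0.0149  0.0024  0.0193] z [0.063 0.068 0.072] x -0.0443 -0.0302
top -0.03 82 y [-0.0156  0.003   0.0195] z [0.063 0.068 0.072] x -0.0298 -0.0153
top -0.015 88 y [-0.0153  0.0029  0.0192] z [0.063 0.068 0.073] x -0.0149 -0.0004
top 0.0 84 y [-0.0165  0.002   0.02  ] z [0.062 0.068 0.074] x 0.0 0.0146
top 0.015 85 y [-0.0152  0.0036  0.0198] z [0.063 0.069 0.074] x 0.0151 0.03
top 0.03 92 y [-0.0186  0.003   0.0233] z [0.061 0.068 0.074] x 0.03 0.0449
top 0.045 139 y [-0.0263  0.0037  0.0392] z [0.062 0.074 0.078] x 0.045 0.06
top 0.06 138 y [-0.0384  0.0023  0.038 ] z [0.066 0.074 0.078] x 0.0601 0.0748
top 0.075 123 y [-0.0242  0.0023  0.0291] z [0.068 0.074 0.079] x 0.0751 0.09
top 0.09 11 y [-0.0174  0.0017  0.0228] z [0.065 0.067 0.069] x 0.091
[... 640 characters left out ...]
.069] x 0.0001 0.015
side 0.015 48 y [-0.009   0.0126  0.0236] z [0.059 0.067 0.07 ] x 0.0152 0.0296
side 0.03 55 y [-0.0141  0.0135  0.0265] z [0.058 0.065 0.069] x 0.03 0.0449
side 0.045 88 y [-0.0185  0.0151  0.0331] z [0.06  0.071 0.074] x 0.0452 0.06
side 0.06 74 y [-0.0175  0.0194  0.0346] z [0.059 0.072 0.075] x 0.0602 0.0748
side 0.075 69 y [-0.0198  0.0194  0.0336] z [0.061 0.072 0.074] x 0.0751 0.0899
side 0.09 7 y [-0.0127  0.0059  0.0303] z [0.063 0.069 0.07 ] x 0.0901 0.0926
plate [[ 0.092   0.0498]
 [-0.1014  0.0512]
 [ 0.0886 -0.0482]]
screws [[ 0.0447  0.0414]
 [-0.0974  0.0412]
 [ 0.0447 -0.0386]] [[ 0.0446  0.0431]
 [-0.0979  0.0435]]
dot [[0.0633 0.0016]] [[0.0605 0.0052]]
```

```bash
cat > plan.py <<'E'
import numpy as np,sys
from scipy.spatial.transform import Rotation as R
from workcell import telemetry
def rot(yaw,pitch=0): # scanner axes: yaw deg, pitch down deg -> tool (x=-xs, z=-zs, y=ys)
    y,p=np.radians([yaw,pitch])
    xs=np.array([np.cos(p)*np.cos(y),np.cos(p)*np.sin(y),-np.sin(p)]); zs=np.array([np.sin(p)*np.cos(y),np.sin(p)*np.sin(y),np.cos(p)])
    return R.from_matrix(np.c_[-xs,np.cross(zs,xs),-zs])
def rd(s=None):
    s=s or telemetry.get_state(); q=s["tcp_rot"]; return np.array(s["tool_pos"]),R.from_quat([q[1],q[2],q[3],q[0]]),s
def plan(wps,step=.055,ang=9):
    p,r,s=rd()
    print("t",round(s["clock"],2),"pos",p.round(4),"F",np.round(s["wrist_force"],1),"w",round(float(s["width"]),4),"q",np.round(s["joints"],2))
    for tp,tr in wps:
        tp=np.array(tp); d=tp-p; rv=(r.inv()*tr); n=int(max(np.ceil(np.linalg.norm(d)/step),np.ceil(np.degrees(rv.magnitude())/ang),1))
        for i in range(n):
            np_=p+(tp-p)/(n-i); nr=r*R.from_rotvec((r.inv()*tr).as_rotvec()/(n-i))
            print(np.r_[r.inv().apply(np_-p)/.2,(r.inv()*nr).as_rotvec()/np.radians(60)].round(3).tolist()); p,r=np_,nr
        print("--")
E
python3 - <<'E'
from plan import *
plan([([.50,.25,.28],rot(-29.6)),([.52,-.1,.25],rot(-29.6)),([.406,-.301,.18],rot(-29.6))])
from h import *
T=load("top0.npz");P=cloud(T).reshape(-1,3)
m=(np.hypot(P[:,0]-.406,P[:,1]+.301)<.2)&(P[:,2]>.09)
q=P[m];print(len(q),q[:,2].max() if len(q) else 0, q.min(0),q.max(0))
E
```

```text
t 0.1 pos [0.251  0.599  0.2047] F [ 0.1 -0.5 -0.1] w 0.0936 q [-1.24  0.63  0.04  1.52 -0.03  1.   -0.02]
[-0.228, -0.141, -0.047, -0.0, 0.0, 0.014]
[-0.23, -0.138, -0.047, -0.0, 0.0, 0.014]
[-0.232, -0.134, -0.047, -0.0, 0.0, 0.014]
[-0.234, -0.131, -0.047, -0.0, 0.0, 0.014]
[-0.236, -0.127, -0.047, -0.0, 0.0, 0.014]
[-0.238, -0.124, -0.047, -0.0, 0.0, 0.014]
[-0.24, -0.12, -0.047, -0.0, 0.0, 0.014]
[-0.241, -0.116, -0.047, -0.0, 0.0, 0.014]
--
[-0.136, -0.21, 0.021, -0.0, -0.0, 0.0]
[-0.136, -0.21, 0.021, -0.0, -0.0, 0.0]
[-0.136, -0.21, 0.021, -0.0, -0.0, -0.0]
[-0.136, -0.21, 0.021, -0.0, -0.0, -0.0]
[-0.136, -0.21, 0.021, -0.0, -0.0, -0.0]
[-0.136, -0.21, 0.021, -0.0, -0.0, -0.0]
[-0.136, -0.21, 0.021, -0.0, -0.0, -0.0]
--
[-0.0, -0.231, 0.07, 0.0, -0.0, 0.0]
[-0.0, -0.231, 0.07, 0.0, -0.0, 0.0]
[-0.0, -0.231, 0.07, 0.0, -0.0, 0.0]
[-0.0, -0.231, 0.07, 0.0, -0.0, 0.0]
[-0.0, -0.231, 0.07, 0.0, -0.0, 0.0]
--
706 0.226381669817319 [ 0.25854105 -0.44840989  0.09000318] [ 0.59645896 -0.35741034  0.22638167]
```

Emit:
arm_command(targets=[[-0.23, -0.14, -0.08, 0, 0, 0.014, 1], [-0.23, -0.14, -0.08, 0, 0, 0.014, 1], [-0.23, -0.135, -0.06, 0, 0, 0.014, 1], [-0.23, -0.13, -0.05, 0, 0, 0.014, 1], [-0.235, -0.13, -0.05, 0, 0, 0.014, 1]])

```text
clock: 0.72
tool_pos: [0.4053, 0.3778, 0.2668]
tcp_rot: [-0.002, 0.229, 0.973, -0.003]
wrist_force: [0.9, -0.6, -0.1]
width: 0.0939
```

```bash
python3 - <<'E'
from plan import *
plan([([.50,.25,.28],rot(-29.6))])
from h import *
T=load("top0.npz");P=cloud(T).reshape(-1,3)
a=np.radians(-29.6);u=np.array([np.cos(a),np.sin(a)]);v=np.array([-u[1],u[0]]);d=P[:,:2]-[.406,-.301];x=d@u;y=d@v
for X,Y in((.05,.1),(.07,.12),(.1,.15)):
    m=(abs(x)<X)&(abs(y)<Y); print(P[m,2].max()); k=np.argmax(np.where(m,P[:,2],-1)); print(P[k],x[k],y[k])
E
```

```text
t 0.72 pos [0.4053 0.3778 0.2668] F [ 0.9 -0.6 -0.1] w 0.0939 q [-0.85  0.43  0.08  1.7  -0.04  1.02  0.35]
[-0.236, -0.12, -0.022, -0.002, -0.001, 0.017]
[-0.238, -0.116, -0.022, -0.002, -0.001, 0.017]
[-0.24, -0.112, -0.022, -0.002, -0.001, 0.017]
--
0.0810323222330481
[ 0.44514368 -0.32135037  0.08103232] 0.044087133112768045 0.0016401646795282153
0.08994834522298778
[ 0.40415108 -0.42766384  0.08994835] 0.06095694340585347 -0.11104682440968307
0.09107220895419077
[ 0.32558232 -0.4183525   0.09107221] -0.011957448993693658 -0.14175906021470322
```

Tracking is good and the gripper body clears the surroundings at the pick.

Emit:
arm_command(targets=[[-0.24, -0.12, -0.02, 0, 0, 0.017, 1], [-0.24, -0.12, -0.02, 0, 0, 0.017, 1], [-0.24, -0.12, -0.02, 0, 0, 0.017, 1], [-0.15, -0.22, 0.02, 0, 0, 0, 1], [-0.14, -0.22, 0.02, 0, 0, 0, 1]])

```text
clock: 1.35
tool_pos: [0.5111, 0.134, 0.2711]
tcp_rot: [-0.001, 0.256, 0.967, -0.003]
wrist_force: [0.9, -0.1, 0.4]
width: 0.0941
```

Emit:
arm_command(targets=[[-0.14, -0.21, 0.02, 0, 0, 0, 1], [-0.14, -0.21, 0.02, 0, 0, 0, 1], [-0.14, -0.21, 0.02, 0, 0, 0, 1], [-0.14, -0.21, 0.02, 0, 0, 0, 1]])

```text
clock: 1.85
tool_pos: [0.524, -0.0743, 0.2547]
tcp_rot: [-0.002, 0.256, 0.967, -0.003]
wrist_force: [0.9, -0.6, 0.3]
width: 0.0941
```

```bash
python3 - <<'E'
from plan import *
plan([([.406,-.301,.15],rot(-29.6))])
E
```

```text
t 1.85 pos [ 0.524  -0.0743  0.2547] F [ 0.9 -0.6  0.3] w 0.0941 q [-0.05  0.41  0.19  1.79 -0.08  0.96  1.23]
[-0.008, -0.212, 0.089, -0.001, -0.0, -0.0]
[-0.008, -0.212, 0.088, -0.001, -0.0, -0.0]
[-0.008, -0.212, 0.088, -0.001, -0.0, -0.0]
[-0.008, -0.213, 0.088, -0.001, -0.0, -0.0]
[-0.008, -0.213, 0.088, -0.001, -0.0, -0.0]
[-0.008, -0.213, 0.087, -0.001, -0.0, -0.0]
--
```

Emit:
arm_command(targets=[[-0.008, -0.22, 0.07, 0, 0, 0, 1], [-0.008, -0.22, 0.08, 0, 0, 0, 1], [-0.008, -0.22, 0.08, 0, 0, 0, 1], [-0.008, -0.22, 0.08, 0, 0, 0, 1], [-0.008, -0.22, 0.08, 0, 0, 0, 1]])

```text
clock: 2.48
tool_pos: [0.4193, -0.2772, 0.1756]
tcp_rot: [-0.001, 0.257, 0.967, -0.003]
wrist_force: [0.3, 0.1, -0.0]
width: 0.0938
```

```bash
python3 - <<'E'
from plan import *
plan([([.406,-.301,.15],rot(-29.6))])
E
```

```text
t 2.48 pos [ 0.4193 -0.2772  0.1756] F [ 0.3  0.1 -0. ] w 0.0938 q [ 0.38  0.47  0.2   1.96 -0.12  0.73  1.71]
[-0.001, -0.135, 0.129, -0.007, -0.0, -0.002]
--
```

Emit:
arm_command(targets=[[-0.001, -0.137, 0.1, -0.007, 0, -0.002, 1], [0, 0, 0.05, 0, 0, 0, 1], [0, 0, 0, 0, 0, 0, 1]])

```text
clock: 2.85
tool_pos: [0.4027, -0.3037, 0.1436]
tcp_rot: [-0.002, 0.258, 0.966, 0.0]
wrist_force: [-1.0, 0.2, -0.6]
width: 0.0939
```

```bash
python3 - <<'E'
from plan import *
plan([([.406,-.301,.034],rot(-29.6))])
from workcell import eyes
import cv2
from h import *
for n,b,f in(("top",(400,270,520,370),5),("side",(340,130,440,230),5)):
    c=eyes.read_camera(n);np.savez(n+"1.npz",**c); cv2.imwrite(f"pics/{n}1.png",cv2.resize(c["color"][b[1]:b[3],b[0]:b[2],::-1],None,fx=f,fy=f))
E
```

```text
t 2.85 pos [ 0.4027 -0.3037  0.1436] F [-1.   0.2 -0.6] w 0.0939 q [ 0.47  0.52  0.18  1.98 -0.14  0.65  1.79]
[-0.005, 0.01, 0.274, -0.0, -0.002, -0.003]
[-0.004, 0.01, 0.274, -0.0, -0.002, -0.003]
--
```

View pics/top1.png

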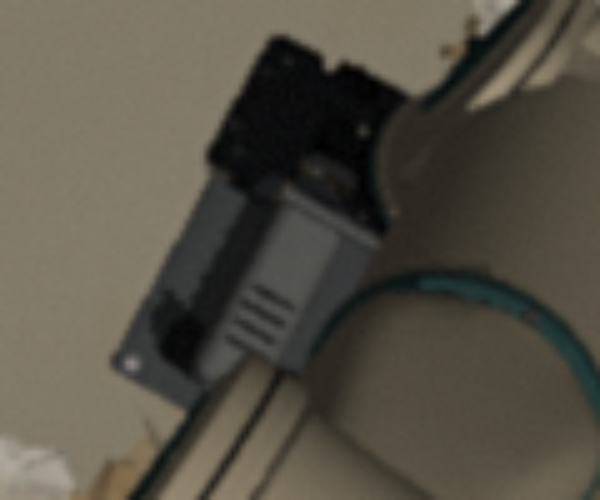

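View pics/side1.png

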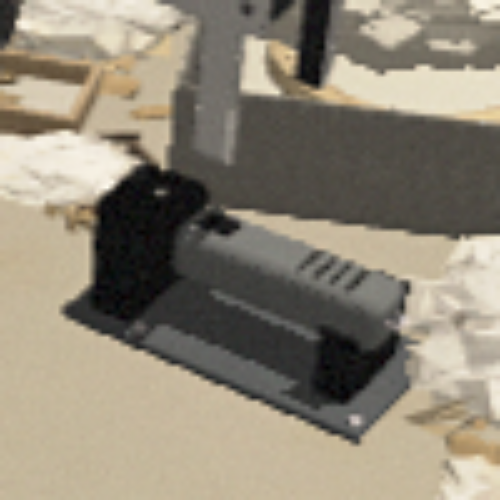

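Both views show the scanner undisturbed, with the fingers hovering above it: the handle is at (270,270) in the top crop, and the finger tip is at (215,150) in the side crop. Descending.

Emit:
arm_command(targets=[[-0.005, 0.01, 0.2, 0, -0.002, -0.003, 1], [-0.004, 0.01, 0.2, 0, -0.002, -0.003, 1], [0, 0, 0.1, 0, 0, 0, 1], [0, 0, 0, 0, 0, 0, 1]])

```text
clock: 3.45
tool_pos: [0.4147, -0.2984, 0.0454]
tcp_rot: [0.006, 0.25, 0.968, -0.001]
wrist_force: [0.2, 1.1, 0.8]
width: 0.0937
```

```bash
python3 - <<'E'
from plan import *
plan([([.406,-.301,.034],rot(-29.6))])
E
```

```text
t 3.45 pos [ 0.4147 -0.2984  0.0454] F [0.2 1.1 0.8] w 0.0937 q [ 0.49  0.68  0.12  2.05 -0.19  0.41  1.82]
[0.032, -0.033, 0.057, 0.001, 0.011, 0.011]
--
```

Emit:
arm_command(targets=[[0.032, -0.033, 0.05, 0, 0.011, 0.011, 1], [0, 0, 0, 0, 0, 0, 1]])

```text
clock: 3.7
tool_pos: [0.4072, -0.3012, 0.0366]
tcp_rot: [0.002, 0.255, 0.967, 0.0]
wrist_force: [0.1, 0.6, 0.2]
width: 0.094
```

```bash
python3 - <<'E'
from plan import *
plan([([.406,-.301,.034],rot(-29.6))])
E
```

```text
t 3.7 pos [ 0.4072 -0.3012  0.0366] F [0.1 0.6 0.2] w 0.094 q [ 0.51  0.7   0.11  2.05 -0.19  0.39  1.83]
[0.006, -0.002, 0.013, 0.001, 0.003, 0.001]
--
```

Emit:
arm_command(targets=[[0.005, 0, 0.012, 0, 0.003, 0, 1], [0, 0, 0, 0, 0, 0, 0.5], [0, 0, 0, 0, 0, 0, 0.35], [0, 0, 0, 0, 0, 0, 0], [0, 0, 0, 0, 0, 0, 0]])

```text
clock: 4.32
tool_pos: [0.4074, -0.3015, 0.0357]
tcp_rot: [0.002, 0.255, 0.967, 0.0]
wrist_force: [0.1, -0.4, -0.3]
width: 0.0574
```

Emit:
arm_command(targets=[[0, 0, 0, 0, 0, 0, 0], [0, 0, 0, 0, 0, 0, 0]])

```text
clock: 4.58
tool_pos: [0.4073, -0.3018, 0.0357]
tcp_rot: [0.002, 0.255, 0.967, -0.0]
wrist_force: [0.2, -0.0, 0.1]
width: 0.0379
```

```bash
python3 - <<'E'
from plan import *
plan([([.406,-.301,.034],rot(-29.6))])
E
```

```text
t 4.58 pos [ 0.4073 -0.3018  0.0357] F [ 0.2 -0.   0.1] w 0.0379 q [ 0.51  0.7   0.11  2.05 -0.19  0.39  1.83]
[0.007, 0.0, 0.008, 0.001, 0.003, 0.0]
--
```

Emit:
arm_command(targets=[[0, 0, 0, 0, 0, 0, 0], [0, 0, -0.05, 0, 0, 0, 0], [0, 0, -0.1, 0, 0, 0, 0], [0, 0, -0.15, 0, 0, 0, 0], [0, 0, -0.2, 0, 0, 0, 0]])

```text
clock: 5.2
tool_pos: [0.4041, -0.2991, 0.1362]
tcp_rot: [-0.003, 0.255, 0.967, 0.002]
wrist_force: [0.5, -1.0, -3.6]
width: 0.038
```

Emit:
arm_command(targets=[[0, 0, -0.2, 0, 0, 0, 0], [0, 0, -0.2, 0, 0, 0, 0], [0, 0, -0.1, 0, 0, 0, 0], [0, 0, 0, 0, 0, 0, 0]])

```text
clock: 5.7
tool_pos: [0.4042, -0.299, 0.2433]
tcp_rot: [-0.001, 0.255, 0.967, 0.002]
wrist_force: [-0.3, -0.0, -3.2]
width: 0.0377
```

```bash
python3 - <<'E'
from plan import *
plan([([.52,-.05,.25],rot(-29.6)),([.47,.2,.25],rot(-18)),([.42,.302,.20],rot(-10.2,10))])
from workcell import eyes
import cv2
c=eyes.read_camera("side");np.savez("side2.npz",**c);cv2.imwrite("pics/side2.png",c["color"][:,:,::-1])
E
```

```text
t 5.7 pos [ 0.4042 -0.299   0.2433] F [-0.3 -0.  -3.2] w 0.0377 q [ 0.42  0.38  0.22  1.87 -0.11  0.9   1.75]
[0.022, 0.274, -0.006, 0.0, -0.001, 0.0]
[0.022, 0.274, -0.006, 0.0, -0.001, 0.0]
[0.022, 0.274, -0.006, 0.0, -0.001, 0.0]
[0.022, 0.274, -0.006, 0.0, -0.001, 0.0]
[0.022, 0.274, -0.007, 0.0, -0.001, 0.0]
--
[0.167, 0.193, -0.0, 0.0, 0.0, -0.039]
[0.159, 0.199, -0.0, 0.0, 0.0, -0.039]
[0.151, 0.206, -0.0, 0.0, 0.0, -0.039]
[0.142, 0.211, -0.0, 0.0, 0.0, -0.039]
[0.134, 0.217, -0.0, 0.0, 0.0, -0.039]
--
[0.132, 0.136, 0.083, 0.004, 0.055, -0.043]
[0.12, 0.142, 0.09, 0.004, 0.055, -0.043]
[0.108, 0.148, 0.096, 0.004, 0.055, -0.043]
--
```

View pics/side2.png

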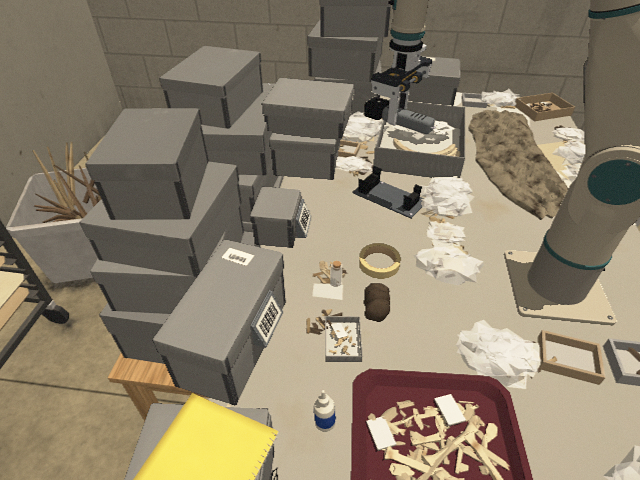

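The scanner is held level at (405,115) and the rest is empty at (388,195). Moving over to the big box.

Emit:
arm_command(targets=[[0.02, 0.15, 0, 0, 0, 0, 0], [0.02, 0.22, 0, 0, 0, 0, 0], [0.02, 0.25, 0, 0, 0, 0, 0], [0.02, 0.25, 0, 0, 0, 0, 0], [0.02, 0.25, 0, 0, 0, 0, 0]])

```text
clock: 6.38
tool_pos: [0.4932, -0.0916, 0.2359]
tcp_rot: [-0.008, 0.26, 0.965, 0.001]
wrist_force: [-0.1, -1.6, -2.6]
width: 0.0377
```

Emit:
arm_command(targets=[[0.1, 0.22, 0, 0, 0, -0.03, 0], [0.16, 0.2, 0, 0, 0, -0.04, 0], [0.15, 0.2, 0, 0, 0, -0.04, 0], [0.15, 0.2, 0, 0, 0, -0.04, 0], [0.14, 0.2, 0, 0, 0, -0.04, 0]])

```text
clock: 7.0
tool_pos: [0.451, 0.1598, 0.2302]
tcp_rot: [-0.014, 0.16, 0.987, -0.001]
wrist_force: [0.8, 0.7, -3.4]
width: 0.0377
```

```bash
python3 - <<'E'
from plan import *
plan([([.42,.302,.20],rot(-10.2,10))])
E
```

```text
t 7.0 pos [0.451  0.1598 0.2302] F [ 0.8  0.7 -3.4] w 0.0377 q [-0.43  0.37  0.06  1.93 -0.05  0.87  0.9 ]
[0.122, 0.209, 0.053, 0.003, 0.046, -0.046]
[0.11, 0.215, 0.058, 0.003, 0.046, -0.046]
[0.096, 0.22, 0.062, 0.003, 0.046, -0.046]
--
```

Emit:
arm_command(targets=[[0.12, 0.2, 0.05, 0, 0.046, -0.046, 0], [0.11, 0.21, 0.05, 0, 0.046, -0.046, 0], [0.1, 0.2, 0.05, 0, 0.046, -0.046, 0], [0, 0, 0, 0, 0.05, 0, 0]])

```text
clock: 7.5
tool_pos: [0.4092, 0.3032, 0.199]
tcp_rot: [-0.12, 0.08, 0.99, 0.013]
wrist_force: [0.1, -0.1, -2.2]
width: 0.0377
```

```bash
python3 - <<'E'
from plan import *
plan([([.4497,.2967,.1492],rot(-10.2,20))],step=.03,ang=5)
E
```

```text
t 7.5 pos [0.4092 0.3032 0.199 ] F [ 0.1 -0.1 -2.2] w 0.0377 q [-0.52  0.54 -0.07  1.75 -0.15  1.03  0.91]
[-0.086, -0.0, 0.064, 0.0, 0.034, 0.005]
[-0.088, 0.0, 0.061, 0.0, 0.034, 0.005]
[-0.091, 0.001, 0.058, 0.0, 0.034, 0.005]
--
```

Emit:
arm_command(targets=[[-0.06, 0, 0.065, 0, 0.034, 0.005, 0], [-0.06, 0, 0.06, 0, 0.034, 0.005, 0], [-0.06, 0, 0.05, 0, 0.034, 0.005, 0], [0, 0, 0, 0, 0, 0, 0]])

```text
clock: 8.0
tool_pos: [0.4318, 0.2971, 0.1474]
tcp_rot: [-0.178, 0.088, 0.98, 0.013]
wrist_force: [-0.1, 0.6, -2.7]
width: 0.0376
```

```bash
python3 - <<'E'
from plan import *
plan([([.4497,.2967,.1492],rot(-10.2,20))],step=.03,ang=5)
from workcell import eyes
import cv2
for n in("top","side"):
    c=eyes.read_camera(n);np.savez(n+"3.npz",**c)
    b=(170,190,310,300) if n=="top" else (220,200,420,400)
    cv2.imwrite(f"pics/{n}3.png",cv2.resize(c["color"][b[1]:b[3],b[0]:b[2],::-1],None,fx=5 if n=="top" else 3,fy=5 if n=="top" else 3,interpolation=2))
E
```

```text
t 8.0 pos [0.4318 0.2971 0.1474] F [-0.1  0.6 -2.7] w 0.0376 q [-0.45  0.69 -0.09  1.66 -0.19  1.08  0.98]
[-0.08, 0.014, -0.04, -0.006, -0.009, -0.001]
--
```

View pics/side3.png

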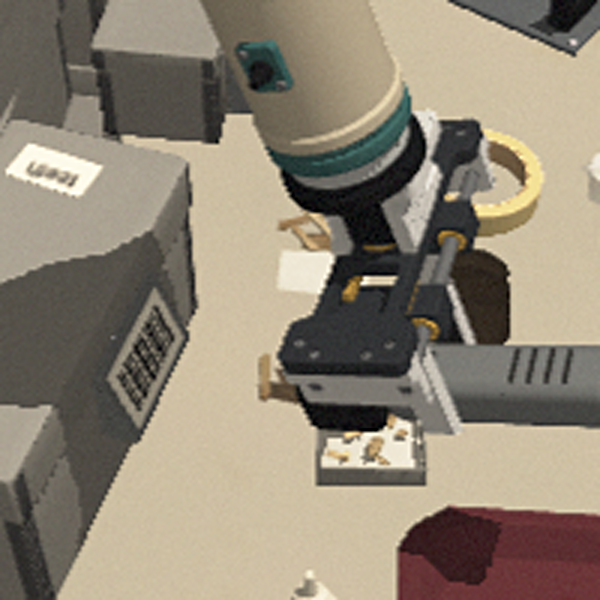

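View pics/top3.png

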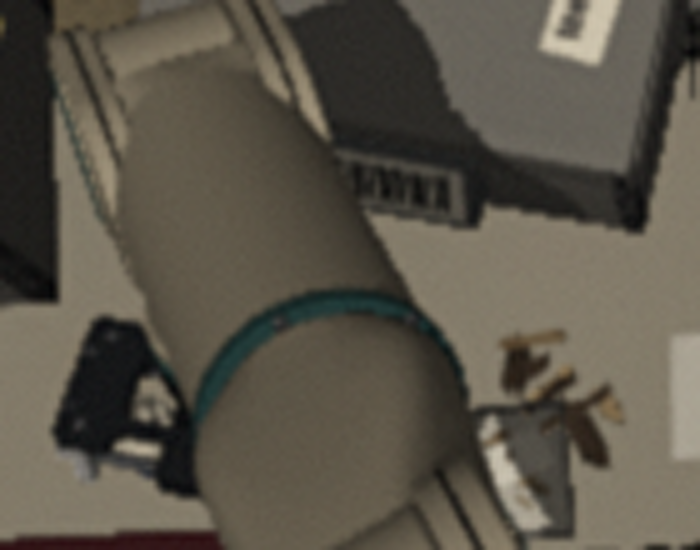

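Emit:
arm_command(targets=[[-0.06, 0.014, -0.035, -0.006, -0.009, 0, 0], [0, 0, 0, 0, 0, 0, 0]])

```text
clock: 8.35
tool_pos: [0.4455, 0.2998, 0.1529]
tcp_rot: [-0.171, 0.086, 0.981, 0.017]
wrist_force: [0.2, 0.1, -2.8]
width: 0.0379
```

```bash
cat > chk.py <<'E'
from plan import *
from h import *
from workcell import eyes
p,r,s=rd(); print(s["clock"],p.round(4),s["width"])
xs=-r.as_matrix()[:,0]; ys=r.as_matrix()[:,1]; zs=-r.as_matrix()[:,2]
n=np.array([-np.cos(np.radians(20))*np.cos(np.radians(-10.2)),-np.cos(np.radians(20))*np.sin(np.radians(-10.2)),np.sin(np.radians(20))])
c0=np.array([.6275,.2655,.1045]); yl=np.cross([0,0,1],n);yl/=np.linalg.norm(yl);zl=np.cross(n,yl)
org=p-.0012*xs
w=org+.085*xs+.02*zs; sp=w+.1*xs
for nm,X in(("win",w),("spot",sp)): print(nm,[round(float((X-c0)@e),4) for e in(n,yl,zl)])
print("angle",np.arccos(-xs@n))
c=eyes.read_camera("side");np.savez("side4.npz",**c)
P=cloud(c).reshape(-1,3);L=(P-org)@np.c_[xs,ys,zs]
# handle side/top points, tail part
m=(L[:,0]>-.095)&(L[:,0]<-.035)&(abs(L[:,1])<.03)&(L[:,2]>-.01)&(L[:,2]<.045)
for lo in np.arange(-.095,-.035,.015):
    k=m&(L[:,0]>=lo)&(L[:,0]<lo+.015); print(round(lo,3),k.sum(),"y",np.percentile(L[k,1],[3,50,97]).round(4),"z",np.percentile(L[k,2],[3,50,97]).round(4))
k=(abs(L[:,1])<.02)&(abs(L[:,2]-.02)<.03);print("x ext",np.sort(L[k&(L[:,0]<-.05)&(L[:,0]>-.12),0])[:5])
k=(L[:,0]>.05)&(L[:,0]<.1)&(abs(L[:,1])<.04)&(abs(L[:,2]-.02)<.035);print("head",k.sum(),np.percentile(L[k],[3,50,97],axis=0).round(4))
E
python3 chk.py
```

```text
8.35 [0.4455 0.2998 0.1529] 0.037905177278127915
win [0.1069, -0.0017, 0.0024]
spot [0.0069, -0.002, 0.0028]
angle 0.004715473020401183
-0.095 267 y [-0.0111  0.0152  0.0223] z [0.0069 0.0301 0.034 ]
-0.08 246 y [-0.0106  0.0157  0.0221] z [0.0049 0.0313 0.0342]
-0.065 245 y [-0.0128  0.0157  0.0223] z [0.0052 0.031  0.0345]
-0.05 235 y [-0.0123  0.0151  0.0224] z [0.0065 0.031  0.0343]
x ext [-0.10421848 -0.10365098 -0.10363197 -0.10349065 -0.1033868 ]
head 186 [[0.0517 0.0279 0.0026]
 [0.0681 0.0304 0.0177]
 [0.0853 0.0315 0.0352]]
```

The scanner sits true in the grip (top face at 34 mm). The aim error is about 3 mm, the angle error 0.005 rad, and the window 107 mm from the card. I'll hold it here.

Emit:
arm_command(targets=[[0, 0, 0, 0, 0, 0, 0], [0, 0, 0, 0, 0, 0, 0], [0, 0, 0, 0, 0, 0, 0], [0, 0, 0, 0, 0, 0, 0], [0, 0, 0, 0, 0, 0, 0]])

```text
clock: 9.02
tool_pos: [0.4437, 0.3004, 0.1537]
tcp_rot: [-0.172, 0.085, 0.981, 0.017]
wrist_force: [0.1, 1.3, -2.7]
width: 0.0374
```

Emit:
arm_command(targets=[[0, 0, 0, 0, 0, 0, 0], [0, 0, 0, 0, 0, 0, 0], [0, 0, 0, 0, 0, 0, 0], [0, 0, 0, 0, 0, 0, 0], [0, 0, 0, 0, 0, 0, 0]])

```text
clock: 9.65
tool_pos: [0.4437, 0.3003, 0.1536]
tcp_rot: [-0.172, 0.085, 0.981, 0.017]
wrist_force: [-0.0, 0.0, -3.3]
width: 0.0377
```

Emit:
arm_command(targets=[[0, 0, 0, 0, 0, 0, 0], [0, 0, 0, 0, 0, 0, 0], [0, 0, 0, 0, 0, 0, 0], [0, 0, 0, 0, 0, 0, 0], [0, 0, 0, 0, 0, 0, 0]])

```text
clock: 10.28
tool_pos: [0.4437, 0.3003, 0.1536]
tcp_rot: [-0.172, 0.085, 0.981, 0.017]
wrist_force: [0.2, 0.4, -2.7]
width: 0.0382
```

Emit:
arm_command(targets=[[0, 0, 0, 0, 0, 0, 0], [0, 0, 0, 0, 0, 0, 0], [0, 0, 0, 0, 0, 0, 0], [0, 0, 0, 0, 0, 0, 0], [0, 0, 0, 0, 0, 0, 0]])

```text
clock: 10.9
tool_pos: [0.4437, 0.3003, 0.1536]
tcp_rot: [-0.172, 0.085, 0.981, 0.017]
wrist_force: [1.0, 0.5, -1.6]
width: 0.0381
```

```bash
python3 chk.py | head -4; python3 - <<'E'
from plan import *
plan([([.42,.302,.22],rot(-14,5)),([.50,.1,.25],rot(-25)),([.51,-.08,.25],rot(-29.6)),([.4065,-.3,.2],rot(-29.6))])
E
```

```text
10.9 [0.4437 0.3003 0.1536] 0.038136859645591846
win [0.1088, -0.0021, 0.0023]
spot [0.0088, -0.0026, 0.0025]
angle 0.005372025666942301
t 10.95 pos [0.4437 0.3003 0.1536] F [ 0.4  0.8 -2.7] w 0.038 q [-0.45  0.69 -0.09  1.64 -0.19  1.09  0.99]
[0.112, -0.005, -0.136, -0.005, -0.124, 0.033]
[0.093, -0.008, -0.149, -0.005, -0.124, 0.033]
--
[-0.154, -0.221, -0.051, -0.002, -0.021, 0.046]
[-0.166, -0.213, -0.048, -0.002, -0.021, 0.046]
[-0.177, -0.205, -0.045, -0.002, -0.021, 0.046]
[-0.187, -0.196, -0.041, -0.002, -0.021, 0.046]
--
[-0.106, -0.199, 0.0, 0.0, 0.0, 0.019]
[-0.11, -0.196, 0.0, 0.0, 0.0, 0.019]
[-0.114, -0.194, 0.0, 0.0, 0.0, 0.019]
[-0.118, -0.192, 0.0, 0.0, 0.0, 0.019]
--
[-0.019, -0.242, 0.05, -0.0, -0.0, -0.0]
[-0.019, -0.242, 0.05, -0.0, -0.0, -0.0]
[-0.019, -0.242, 0.05, -0.0, -0.0, -0.0]
[-0.019, -0.242, 0.05, -0.0, -0.0, -0.0]
[-0.019, -0.242, 0.05, -0.0, -0.0, -0.0]
--
```

It stayed steady for more than 2.3 s. I'll carry it back now.

Emit:
arm_command(targets=[[0.1, 0, -0.1, 0, -0.06, 0.016, 0], [0.1, 0, -0.14, 0, -0.12, 0.03, 0], [0.05, 0, -0.12, 0, -0.08, 0.02, 0]])

```text
clock: 11.32
tool_pos: [0.4151, 0.3043, 0.2357]
tcp_rot: [-0.036, 0.124, 0.992, -0.003]
wrist_force: [-0.3, 0.2, -2.7]
width: 0.0378
```

```bash
python3 - <<'E'
from plan import *
plan([([.50,.1,.25],rot(-25)),([.51,-.08,.25],rot(-29.6)),([.4065,-.3,.2],rot(-29.6))],step=.05)
E
```

```text
t 11.32 pos [0.4151 0.3043 0.2357] F [-0.3  0.2 -2.7] w 0.0378 q [-0.66  0.43  0.01  1.8  -0.06  0.97  0.71]
[-0.131, -0.177, -0.021, -0.004, -0.013, 0.036]
[-0.138, -0.172, -0.02, -0.004, -0.013, 0.036]
[-0.145, -0.167, -0.019, -0.004, -0.013, 0.036]
[-0.151, -0.161, -0.017, -0.004, -0.013, 0.036]
[-0.157, -0.155, -0.016, -0.004, -0.013, 0.036]
--
[-0.106, -0.199, 0.0, -0.0, -0.0, 0.019]
[-0.11, -0.196, 0.0, -0.0, -0.0, 0.019]
[-0.114, -0.194, 0.0, -0.0, -0.0, 0.019]
[-0.118, -0.192, 0.0, -0.0, -0.0, 0.019]
--
[-0.019, -0.242, 0.05, 0.0, 0.0, -0.0]
[-0.019, -0.242, 0.05, 0.0, 0.0, 0.0]
[-0.019, -0.242, 0.05, 0.0, 0.0, 0.0]
[-0.019, -0.242, 0.05, 0.0, 0.0, 0.0]
[-0.019, -0.242, 0.05, 0.0, 0.0, 0.0]
--
```

Emit:
arm_command(targets=[[-0.12, -0.17, -0.02, 0, -0.013, 0.036, 0], [-0.14, -0.17, -0.02, 0, -0.013, 0.036, 0], [-0.145, -0.17, -0.02, 0, -0.013, 0.036, 0], [-0.15, -0.17, -0.02, 0, -0.013, 0.036, 0], [-0.155, -0.17, -0.02, 0, -0.013, 0.036, 0]])

```text
clock: 11.95
tool_pos: [0.4941, 0.101, 0.2563]
tcp_rot: [-0.001, 0.212, 0.977, -0.007]
wrist_force: [0.8, 0.9, -3.3]
width: 0.0377
```

Emit:
arm_command(targets=[[-0.11, -0.2, 0, 0, 0, 0.019, 0], [-0.11, -0.2, 0, 0, 0, 0.019, 0], [-0.11, -0.2, 0, 0, 0, 0.019, 0], [-0.11, -0.2, 0, 0, 0, 0.019, 0]])

```text
clock: 12.45
tool_pos: [0.5018, -0.0856, 0.2591]
tcp_rot: [-0.001, 0.251, 0.968, -0.006]
wrist_force: [0.9, 0.6, -3.3]
width: 0.0381
```

```bash
python3 - <<'E'
from plan import *
plan([([.4065,-.3,.2],rot(-29.6))],step=.05)
E
```

```text
t 12.45 pos [ 0.5018 -0.0856  0.2591] F [ 0.9  0.6 -3.3] w 0.0381 q [-0.04  0.37  0.2   1.83 -0.07  0.95  1.25]
[-0.021, -0.233, 0.062, -0.002, 0.0, 0.002]
[-0.021, -0.233, 0.061, -0.002, 0.0, 0.002]
[-0.022, -0.233, 0.061, -0.002, 0.0, 0.002]
[-0.022, -0.233, 0.06, -0.002, 0.0, 0.002]
[-0.023, -0.233, 0.06, -0.002, 0.0, 0.002]
--
```

Emit:
arm_command(targets=[[-0.02, -0.23, 0.06, -0.002, 0, 0.002, 0], [-0.02, -0.23, 0.06, -0.002, 0, 0.002, 0], [-0.02, -0.23, 0.06, -0.002, 0, 0.002, 0], [-0.02, -0.23, 0.06, -0.002, 0, 0.002, 0], [-0.02, -0.2, 0.06, -0.002, 0, 0.002, 0]])

```text
clock: 13.08
tool_pos: [0.4074, -0.2963, 0.2002]
tcp_rot: [0.001, 0.256, 0.967, 0.001]
wrist_force: [1.0, 0.1, -2.4]
width: 0.0378
```

```bash
python3 - <<'E'
from plan import *
plan([([.4073,-.3018,.12],rot(-29.6))],step=.05)
# rest from picture side2 (scanner lifted, rest bare)
from h import *
S=load("side2.npz");P=cloud(S).reshape(-1,3)
a=np.radians(-29.6);u=np.array([np.cos(a),np.sin(a)]);v=np.array([-u[1],u[0]]);d=P[:,:2]-[.4073,-.3018];x=d@u;y=d@v
k=(P[:,2]>.047)&(P[:,2]<.062)&(abs(x)<.12)&(abs(y)<.07)
for lo,hi in((-.11,-.05),(.03,.1)):
    j=k&(x>lo)&(x<hi);print(j.sum(),np.percentile(x[j],[3,50,97]).round(4),np.percentile(y[j],[3,50,97]).round(4),np.sort(y[j]).round(3).tolist()[::6])
import cv2; cv2.imwrite("pics/rest2.png",cv2.resize(S["color"][165:220,345:430,::-1],None,fx=8,fy=8,interpolation=2))
E
```

```text
t 13.07 pos [ 0.4074 -0.2963  0.2002] F [ 1.   0.1 -2.4] w 0.0378 q [ 0.42  0.43  0.22  1.93 -0.13  0.79  1.77]
[-0.006, -0.013, 0.2, 0.001, 0.001, -0.001]
[-0.006, -0.012, 0.201, 0.001, 0.001, -0.001]
--
48 [-0.0934 -0.0825 -0.0711] [-0.0314 -0.0248  0.0356] [-0.035, -0.03, -0.028, -0.026, -0.025, 0.031, 0.033, 0.035]
45 [0.0473 0.0597 0.0737] [-0.0408 -0.0326  0.0457] [-0.042, -0.038, -0.037, -0.036, -0.032, 0.042, 0.044, 0.046]
```

View pics/rest2.png

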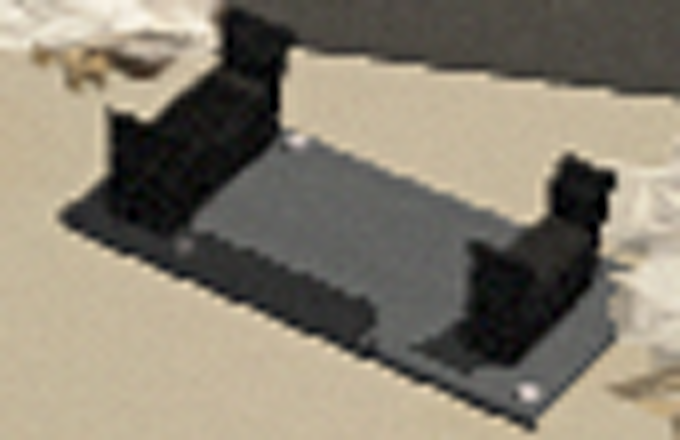

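The bare rest shows its two saddles at 60 mm and -82 mm from my grip point, and sideways centred within 2 mm, so the original grasp pose holds. Lowering.

Emit:
arm_command(targets=[[-0.006, -0.02, 0.12, 0.001, 0.001, 0, 0], [-0.006, -0.005, 0.14, 0, 0, 0, 0], [0, 0, 0.14, 0, 0, 0, 0], [0, 0, 0, 0, 0, 0, 0]])

```text
clock: 13.58
tool_pos: [0.4041, -0.3051, 0.1182]
tcp_rot: [-0.0, 0.261, 0.965, 0.001]
wrist_force: [0.3, -0.5, -3.3]
width: 0.0379
```

```bash
python3 - <<'E'
from plan import *
plan([([.4075,-.3013,.07],rot(-29.6))],step=.05)
E
```

```text
t 13.57 pos [ 0.4041 -0.3051  0.1182] F [ 0.3 -0.5 -3.3] w 0.0379 q [ 0.47  0.56  0.18  2.   -0.18  0.59  1.81]
[-0.005, 0.024, 0.241, 0.002, -0.001, -0.011]
--
```

Emit:
arm_command(targets=[[-0.004, 0.022, 0.08, 0.002, -0.001, -0.011, 0], [0, 0, 0.08, 0, 0, 0, 0], [0, 0, 0.05, 0, 0, 0, 0], [0, 0, 0, 0, 0, 0, 0]])

```text
clock: 14.08
tool_pos: [0.4102, -0.3026, 0.0793]
tcp_rot: [0.003, 0.255, 0.967, -0.0]
wrist_force: [0.2, -0.1, -3.4]
width: 0.0374
```

```bash
python3 - <<'E'
from plan import *
plan([([.4075,-.3013,.064],rot(-29.6))],step=.05)
E
```

```text
t 14.07 pos [ 0.4102 -0.3026  0.0793] F [ 0.2 -0.1 -3.4] w 0.0374 q [ 0.48  0.63  0.16  2.03 -0.2   0.49  1.83]
[0.015, -0.001, 0.077, 0.001, 0.006, 0.001]
--
```

Emit:
arm_command(targets=[[0.015, 0, 0.06, 0, 0.006, 0.001, 0], [0, 0, 0, 0, 0, 0, 0]])

```text
clock: 14.32
tool_pos: [0.4082, -0.3015, 0.0677]
tcp_rot: [0.001, 0.255, 0.967, 0.0]
wrist_force: [0.2, -0.4, -2.3]
width: 0.038
```

```bash
python3 - <<'E'
from plan import *
plan([([.4075,-.3013,.052],rot(-29.6))],step=.05)
E
```

```text
t 14.32 pos [ 0.4082 -0.3015  0.0677] F [ 0.2 -0.4 -2.3] w 0.038 q [ 0.48  0.65  0.15  2.04 -0.2   0.47  1.83]
[0.004, -0.001, 0.079, 0.001, 0.002, 0.0]
--
```

Emit:
arm_command(targets=[[0.006, 0, 0.06, 0, 0.003, 0, 0], [0.004, 0, 0.04, 0, 0.002, 0, 0], [0.002, 0, 0.02, 0, 0.001, 0, 0], [0, 0, 0, 0, 0, 0, 0]])

```text
clock: 14.82
tool_pos: [0.4061, -0.3004, 0.042]
tcp_rot: [-0.002, 0.255, 0.967, 0.001]
wrist_force: [-0.0, 0.6, -3.2]
width: 0.0382
```

```bash
python3 - <<'E'
from plan import *
plan([([.4075,-.3013,.038],rot(-29.6))],step=.05)
E
```

```text
t 14.82 pos [ 0.4061 -0.3004  0.042 ] F [-0.   0.6 -3.2] w 0.0382 q [ 0.49  0.69  0.13  2.05 -0.21  0.42  1.84]
[-0.009, -0.001, 0.02, 0.001, -0.005, -0.0]
--
```

Emit:
arm_command(targets=[[-0.007, 0, 0.015, 0, -0.004, 0, 0], [0, 0, 0.008, 0, 0, 0, 0], [0, 0, 0.006, 0, 0, 0, 0]])

```text
clock: 15.2
tool_pos: [0.4077, -0.3014, 0.0362]
tcp_rot: [0.0, 0.255, 0.967, 0.0]
wrist_force: [0.2, -0.4, -2.7]
width: 0.0379
```

```bash
python3 - <<'E'
from plan import *
plan([([.4075,-.3013,.036],rot(-29.6))],step=.05)
E
```

```text
t 15.2 pos [ 0.4077 -0.3014  0.0362] F [ 0.2 -0.4 -2.7] w 0.0379 q [ 0.5   0.7   0.13  2.05 -0.21  0.4   1.85]
[0.001, -0.0, 0.001, 0.001, 0.0, -0.0]
--
```

Emit:
arm_command(targets=[[0, 0, 0.005, 0, 0, 0, 0], [0, 0, 0.003, 0, 0, 0, 0]])

```text
clock: 15.45
tool_pos: [0.4077, -0.3014, 0.0356]
tcp_rot: [0.001, 0.256, 0.967, 0.0]
wrist_force: [-2.2, 1.2, 6.3]
width: 0.0379
```

The scanner is on the saddles (about 9 N net). Opening.

Emit:
arm_command(targets=[[0, 0, 0, 0, 0, 0, 0.5], [0, 0, 0, 0, 0, 0, 0.6], [0, 0, 0, 0, 0, 0, 0.8], [0, 0, 0, 0, 0, 0, 0.9], [0, 0, 0, 0, 0, 0, 0.9]])

```text
clock: 16.08
tool_pos: [0.4087, -0.3021, 0.0361]
tcp_rot: [0.002, 0.256, 0.967, -0.0]
wrist_force: [0.4, -0.1, -0.6]
width: 0.0823
```

Emit:
arm_command(targets=[[0, 0, 0, 0, 0, 0, 0.95], [0, 0, -0.05, 0, 0, 0, 0.95], [0, 0, -0.1, 0, 0, 0, 0.95], [0, 0, -0.15, 0, 0, 0, 0.95], [0, 0, -0.2, 0, 0, 0, 0.95]])

```text
clock: 16.7
tool_pos: [0.4066, -0.3008, 0.1379]
tcp_rot: [-0.001, 0.256, 0.967, 0.001]
wrist_force: [-0.3, 0.0, 0.7]
width: 0.0892
```

Emit:
arm_command(targets=[[0, 0, -0.25, 0, 0, 0, 0.95], [0, 0.2, -0.15, 0, 0, 0, 0.95], [0, 0.25, 0, 0, 0, 0, 0.95], [0, 0.25, 0, 0, 0, 0, 0.95], [0, 0.25, 0, 0, 0, 0, 0.95]])

```text
clock: 17.32
tool_pos: [0.5036, -0.1378, 0.2286]
tcp_rot: [0.005, 0.261, 0.965, -0.001]
wrist_force: [0.5, 0.5, 0.0]
width: 0.0897
```

```bash
python3 - <<'E'
from h import *
from workcell import eyes,telemetry
s=telemetry.get_state();print(s["clock"],s["tool_pos"],s["wrist_force"],s["width"])
a=np.radians(-29.6);u=np.array([np.cos(a),np.sin(a)]);v=np.array([-u[1],u[0]]);o=np.array([.4,-.3])
for n in("side","top"):
    c=eyes.read_camera(n);np.savez(n+"5.npz",**c);cv2.imwrite(f"pics/{n}5.png",c["color"][:,:,::-1])
    P=cloud(c).reshape(-1,3); d=P[:,:2]-o; x=d@u;y=d@v
    m=(P[:,2]>.055)&(P[:,2]<.085)&(abs(y)<.05)&(abs(x)<.12)
    for lo in (-.105,-.06,-.03,0,.015,.06,.09):
        k=m&(x>=lo)&(x<lo+.015)
        if k.sum()>3: print(n,lo,k.sum(),"y",np.percentile(y[k],[3,50,97]).round(4),"z",np.percentile(P[k,2],[10,50,90]).round(3),'x',x[k].min().round(4),x[k].max().round(4))
E
```

```text
17.325 [ 0.50356081 -0.13777749  0.22862413] [0.47091284 0.47408009 0.01079049] 0.08974457120231324
side -0.105 6 y [-0.0015  0.0126  0.0243] z [0.056 0.058 0.06 ] x -0.0916 -0.0901
side -0.06 58 y [-0.007   0.0159  0.0264] z [0.058 0.067 0.068] x -0.0599 -0.0452
side -0.03 54 y [-0.0073  0.0149  0.0259] z [0.058 0.066 0.068] x -0.0297 -0.0151
side 0 50 y [-0.0048  0.0168  0.0264] z [0.06  0.066 0.069] x 0.0012 0.0149
side 0.015 45 y [-0.007   0.016   0.0251] z [0.059 0.066 0.069] x 0.0166 0.0298
side 0.06 78 y [-0.0162  0.0186  0.0366] z [0.06  0.072 0.074] x 0.0601 0.0749
side 0.09 7 y [-0.0098  0.0163  0.0307] z [0.065 0.07  0.072] x 0.0901 0.0926
top -0.105 19 y [-0.0066  0.0056  0.0177] z [0.055 0.063 0.069] x -0.0992 -0.0902
top -0.06 87 y [-0.0128  0.0051  0.0223] z [0.062 0.068 0.073] x -0.06 -0.0451
top -0.03 87 y [-0.0127  0.0053  0.0226] z [0.062 0.068 0.072] x -0.03 -0.015
top 0 89 y [-0.0123  0.0052  0.0223] z [0.064 0.069 0.073] x 0.0001 0.0149
top 0.015 85 y [-0.0131  0.0068  0.0225] z [0.063 0.068 0.073] x 0.0151 0.0298
top 0.06 132 y [-0.0375  0.0039  0.0319] z [0.065 0.073 0.078] x 0.06 0.0749
top 0.09 10 y [-0.0121  0.0035  0.0221] z [0.063 0.07  0.073] x 0.0902 0.0952
```

View pics/side5.png

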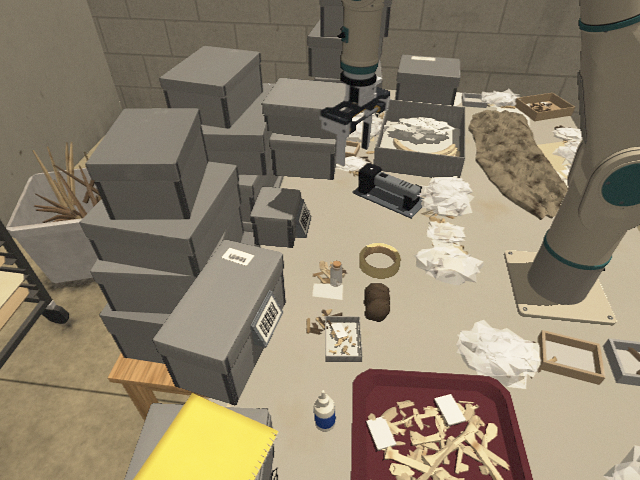

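The scanner lies level in its rest at (388,188) with the head at the wide saddle. It is about 3 mm sideways of where it started (limit 8) and at the same height, and everything else looks unmoved. The arm is clear.

Emit:
arm_command(targets=[[0, 0, 0, 0, 0, 0, 0.95], [0, 0, 0, 0, 0, 0, 0.95]])

```text
clock: 17.68
tool_pos: [0.5051, -0.1333, 0.2288]
tcp_rot: [0.005, 0.257, 0.967, 0.001]
wrist_force: [-0.6, -0.4, 0.4]
width: 0.0891
```

```bash
python3 - <<'E'
import numpy as np
for n in("side",):
    a=np.load(n+"0.npz")["z_map"];b=np.load(n+"5.npz")["z_map"]
    for k,(x,y) in dict(big=(220,310),small=(275,215),vial=(336,272),glue=(324,410),tape=(363,262),tray=(343,340),tooth=(377,300)).items(): print(k,a[y,x],b[y,x])
from workcell import env; print(env.close_job())
E
```

```text
big 0.7887611 0.79050714
small 1.080545 1.0802976
vial 0.99801075 0.99716514
glue 0.7475027 0.7495227
tape 1.0701017 1.0673882
tray 0.9287454 0.92459023
tooth 0.9473681 0.94470286
the job is handed in; nothing more can be done
None
```

I took the scanner off its rest, held it on the big box's card, laid it back, let go and handed the job in at about 17.7 s of the 58 s allowed. No verdict was reported.

- **Reading:** The hold lasted more than 2.3 s. By my measurements the aim point stayed about 4 mm from the card's centre (limit 18 mm). The line of sight was 0.005 rad off square, and the window was about 108 mm from the card.
- **Scanner back in its rest:** It lies level at its original height with the window at the wide saddle's end, and the gripper is clear. It touched down with about 9 N.
- **Everything else:** Side-camera depths on both boxes and all five bystanders match the start within about 4 mm. I never aimed the scanner at the small box's card.

**Disagreements:**
- The scanner lies about 3 mm sideways of where it first lay (limit 8 mm).
- The big box's top measured 260 mm wide instead of 280 mm. I did not resolve this, but the card position agreed within 3 mm across three independent measurements.

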